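Stand the slumped blank back up in the vise

TASK

The aluminium blank has slumped over onto the moving jaw of the open vise. Stand it back up by pushing it with the fingertips: it must stand upright on its long edge on the vise bed, with its face flat against the fixed jaw, and be pushed along the jaw until its end touches the work stop, ready for clamping. Only push it, gently: do not pinch it or lift it off the vise, leave the other things on the bench where they are, and finish clear of everything.

Things in the scene. Friction and masses are not known exactly. Their poses are not given: they have to be found in the camera images.
- vise: Steel machine vise, bolted down; base 300 mm long (x), 125 wide (y); flat bed 45 mm above the table with a 39 mm wide channel along its middle. Origin: on the table under the middle of the fixed jaw's working face. x is square to that face, from moving jaw to fixed jaw (roughly away from the robot); y runs along the jaw towards the work stop; z up. The bed runs from x = -240 mm to 0.
- fixed_jaw_foot (a point): Point at bed height in the middle of the fixed jaw's working face, where face and bed meet. The fixed jaw is a block 60 mm thick (lying towards +x of the vise), 125 mm wide, its top 34 mm above the bed.
- moving_jaw: The vise's moving jaw, locked: block 125 mm wide, top 34 mm above the bed and level with the fixed jaw, flat top 65 mm long; lower, in its middle, the slanted screw reaches 105 mm behind the face. Origin: at bed height in the middle of its working face, which looks along +x at the fixed jaw 67 to 75 mm away; its solid lies towards -x. Axes parallel to the vise's.
- blank: Loose aluminium flat bar, 30 mm thick (x), 150 long (y), 66 high (z), about 0.8 kg. Origin: centre of its 30 x 150 underside. It starts leaning 44 degrees towards the moving jaw, on the lower edge of its -x face, that face resting on the moving jaw's top edge. Within about 20 degrees of upright it drops upright by itself. When home, z is up, +x face on the fixed jaw, +y end on the stop.
- blank_middle (a point): Point at the centre of the blank.
- blank_top (a point): Point on the blank: middle of the upper edge of its -x face (towards the moving jaw). At the start this edge sticks out 13 mm behind the moving jaw's face and 13 mm above the jaw's top: the place to push to stand it up.
- blank_foot (a point): Point on the blank: middle of the lower edge of its +x face. When the blank is home it lies in the plane of the fixed jaw's face, at bed height. The blank's other lower edge starts 33 mm in front of the moving jaw; once upright, that gap has room for a fingertip. Pushed within about 20 mm of the bed the blank slides, higher up it tends to tip.
- blank_end (a point): Point on the blank: on its +y end face (towards the stop), mid-thickness, 30 mm above its underside. It starts 15 to 45 mm short of the stop.
- work_stop: Work stop, fixed to the vise on the +y side of the fixed jaw: an arm holding a 10 mm diameter stop screw. Origin: centre of the screw's flat tip, 30 mm above the bed, 15 mm in front of the fixed jaw's face and 68 to 78 mm from the jaw's middle; the screw extends from there along +y, its tip looks along -y. Axes parallel to the vise's.
- v_block: Bystander: steel V-block 60 x 50 x 44 mm, origin at the centre of its underside.
- jack: Bystander: small steel machinist's jack, round, 48 mm across its foot, 64 mm tall, origin at the centre of its underside.
- set_block: Bystander: steel setting block standing on end, 50 x 25 mm, 75 mm tall, origin at the centre of its underside.
- mallet: Bystander: soft-faced mallet lying down, 235 mm long along its x (handle to -x), head 104 mm wide, 38 mm high; origin under the handle, 65 mm from the head's axis.
There are look-alikes about, which are no part of the job. There is more than one size of the blank; the one meant has the size given above.

How it is judged:
At the end, for the whole second after the job is handed in: The blank stands on its underside on the vise bed, upright within 3 degrees and square to the jaw within 3 degrees, its +x face within 3 mm of the fixed jaw at the foot, its +y end within 3 mm of the stop screw's tip, at rest (angle between blank's own z axis and vertical below 0.05 rad and angle between the x axis of blank and the x axis of vise, either way round below 0.05 rad and x of blank_foot in the frame of vise above -0.003 m and z of blank_foot in the frame of vise between 0.042 and 0.048 m and y of blank_end in the frame of work_stop above -0.003 m and linear speed of blank below 0.02 m/s); the robot touches nothing.
It fails at once if the blank is pinched, or pressed with more than 40 N by the fingers in all (contact force between blank and the fingers above 40 N).
It fails at once if the blank is lifted off the vise bed (its underside more than 20 mm up) (z of blank in the frame of vise above 0.065 m).
It fails at once if the V-block, jack, setting block or mallet is shifted by more than 20 mm (distance of any of v_block, jack, set_block, mallet from where it was at the start of the episode above 0.02 m).
It also fails if it takes over 51 s, if anything falls off the work surface, if the arm or the gripper's body presses on something with over 40 N, if the wrist force passes 120 N, or if a joint passes its speed limit or range.

ROBOT

A 7-joint arm with a two-finger parallel gripper is mounted at the origin on the work surface. World frame = base frame: x ahead of the robot, y to its left, z up, the work surface at z = 0. Lengths are in m, angles in rad, forces in N, time in s.
With the tool pointing down it reaches from about 0.4 to 0.85 m from the base axis. Payload 4.5 kg.
Tool frame: the origin (TCP) lies at the very end of the fingers, on their centre line; the grasp point (between the pads) lies 19 mm behind it (manip.grasp_offset is the distance from the TCP to the grasp point, in m); z points along the fingers, y is the line along which they close (so a half turn about z gives the same grasp; the last joint's range is limited). The gripper opens to 88 mm and grips with 3 to 60 N. Pads are 18 mm wide; open, the fingers measure 123 mm over their backs; the gripper's body (75 mm by 187 mm) begins 45 mm behind the grasp point.
Start: joints at [1.153, 0.689, -0.195, 1.565, 0.157, 0.902, -0.215], TCP at [0.273, -0.562, 0.239] pointing down, gripper open.
Joint ranges: [-3.01, 3.01], [-0.46, 2.08], [-1.47, 1.51], [0.13, 2.56], [-1, 4.14], [0.04, 2.09], [-2.66, 2.66]. Speed limits (rad/s): [2.57, 2.57, 3.14, 3.14, 3.14, 3.14, 3.14].

INTERFACE

Orientations are given as a unit quaternion [w, x, y, z].
In Python, from workcell import read_state, viewer, job, manip gives the robot as it stands. The module is installed in compiled form; this text tells all that it offers.
- The arm moves only by the shell command python3 -m handwheel 'ROWS' [FORCE]. ROWS is JSON, a list of rows, each an object of numbers: "jaw": the gripper's target within -1 to 1 (shut at 1, half-way at 0, fully open at -1); "tx", "ty", "tz": the shift along the tool's x, y, z in mm; "roll": the turn about the tool's z in rad. In form: [{"jaw": .., "tx": .., "ty": .., "tz": .., "roll": ..}, ...]. A call has 1 to 12 rows; each row is the pose to reach, as a shift and turn from the pose commanded when the call began, along the tool's axes at that moment; what a row does not reach only later rows make up. A row lasts 1/8 s, in which the tool goes at most 62.5 mm and 10.7 degrees, less where a joint would pass 70% of its speed; a pose out of reach is approached as far as the arm can. A call with a gripper value outside its range is refused whole. The fingers move at their own pace and stop on an object; FORCE is the grip in N (left out, the last holds). Time passes only in rows, so rows that repeat a pose let the fingers close. It gives the time, the measured TCP pose, the force, the opening and the grip force at its end, in the units of the state.
- read_state(): the state, without advancing time (a new reading comes with each control period).
- viewer.read_camera(name): name is "side" or "top" or "wrist"; returns the picture (420x560x3 uint8, blue, green, red); there is no depth.
- viewer.camera_model(name): a dict with "intrinsics" (3x3 intrinsics, pixels), "extrinsics" (4x4, takes a point from camera to world coordinates). Camera axes: x right, y down, z forward; pixel columns grow to the right and rows downward; lengths in m; the calibration is good to about 2 mm. A picture is of the moment at which its call begins: read the wrist's pose just before it. camera_model takes no time and is no camera call; for the wrist camera it gives the pose at the moment of the call.
- job.finish_job(): hands the job in; it is judged then, once.
The state is a dict: "time_s": time; "q": joint angles; "joint_vel": joint speeds; "effort": joint torques, N m; "tcp_pos": TCP position; "tcp_rot": TCP orientation; "wrist_force": force on the tool from outside, world axes, zero at the start; "wrist_torque": the same for the moment, N m; "grip_width": finger opening in m; "grasp_force": force on a finger pad.
Only numpy, scipy, OpenCV 4.12 (cv2) and the standard library are available. Lean on these libraries where they do the work, as an engineer would, in place of code of your own. Each camera call takes 0.05 s, during which the arm holds its last target. There are 200 camera calls.

## Working session

There is one attempt and no reset: what is moved stays moved. The work goes in short steps, Python scripts to look and compute and a shell command to move; the robot and the scene stay as the last step left them, time stands still between calls to the robot, and variables do not carry over. Pictures are saved under pics/ and viewed, at most 10 in all, crops included, and the job is handed in when it is done.

```bash
mkdir -p pics
cat > h.py <<'E'
import numpy as np, cv2
from workcell import read_state, viewer, job, manip
def ray(n,u,v):
    m=viewer.camera_model(n);K=np.array(m["intrinsics"]);T=np.array(m["extrinsics"])
    d=T[:3,:3]@np.linalg.solve(K,[u,v,1.]);return T[:3,3],d
def onz(n,u,v,z):
    o,d=ray(n,u,v);return o+d*(z-o[2])/d[2]
def proj(n,p):
    m=viewer.camera_model(n);K=np.array(m["intrinsics"]);T=np.linalg.inv(np.array(m["extrinsics"]))
    c=K@(T[:3,:3]@np.array(p)+T[:3,3]);return c[:2]/c[2]
def tri(a,pa,b,pb):
    o1,d1=ray(a,*pa);o2,d2=ray(b,*pb)
    s=np.linalg.lstsq(np.stack([d1,-d2],1),o2-o1,rcond=None)[0]
    x,y=o1+d1*s[0],o2+d2*s[1];return (x+y)/2,np.linalg.norm(x-y)
E
python3 - <<'E'
from h import *
a=viewer.read_camera("side");b=viewer.read_camera("top")
cv2.imwrite("pics/side0.png",a);cv2.imwrite("pics/top0.png",b)
for n in("side","top"):
    m=viewer.camera_model(n);print(n,np.round(m["intrinsics"],1).tolist(),np.round(m["extrinsics"],3).tolist())
s=read_state();print(s["tcp_pos"],s["tcp_rot"],s["time_s"],manip.grasp_offset)
E
```

```text
side [[423.5, 0.0, 278.7], [0.0, 423.5, 211.2], [0.0, 0.0, 1.0]] [[-0.981, -0.13, 0.141, 0.48], [-0.192, 0.633, -0.75, 0.764], [0.008, -0.763, -0.646, 0.768], [0.0, 0.0, 0.0, 1.0]]
top [[415.3, 0.0, 282.6], [0.0, 415.3, 207.5], [0.0, 0.0, 1.0]] [[0.011, -0.995, 0.095, 0.499], [-1.0, -0.013, -0.013, -0.031], [0.014, -0.095, -0.995, 1.247], [0.0, 0.0, 0.0, 1.0]]
[ 0.27258247 -0.5617871   0.2379895 ] [-8.04508564e-04  9.74581087e-01  2.24033469e-01 -2.49725160e-04] 0.1 0.0187
```

View pics/side0.png

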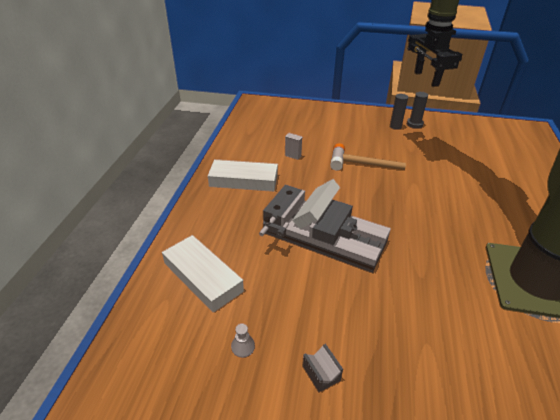

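View pics/top0.png

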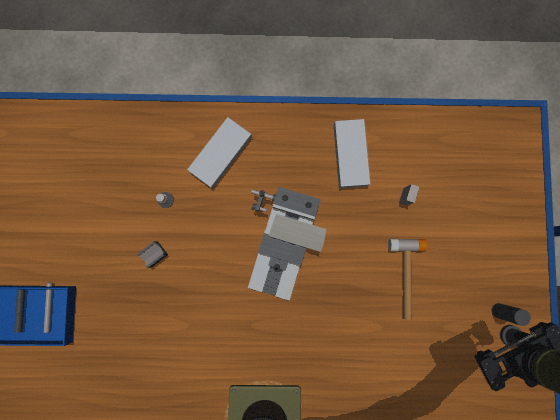

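Candidates: the leaning bar in the vise, top (297,232) and side (318,203); the pale bars on the bench at top (220,152) and (352,154) are larger lying look-alikes. I choose the leaning bar and check it with one enlarged crop from both views.

Run:
```python
import cv2,numpy as np
a=cv2.imread("pics/side0.png")[170:270,255:395];b=cv2.imread("pics/top0.png")[180:305,240:340]
a=cv2.resize(a,None,fx=3.2,fy=3.2,interpolation=cv2.INTER_CUBIC) # 448x320
b=cv2.resize(b,None,fx=3.5,fy=3.5,interpolation=cv2.INTER_CUBIC) # 350x437
c=np.zeros((440,798,3),np.uint8);c[:320,:448]=a;c[:b.shape[0],448:448+b.shape[1]]=b[:440]
cv2.imwrite("pics/crop0.png",c)
```

```text
(no output)
```

View pics/crop0.png

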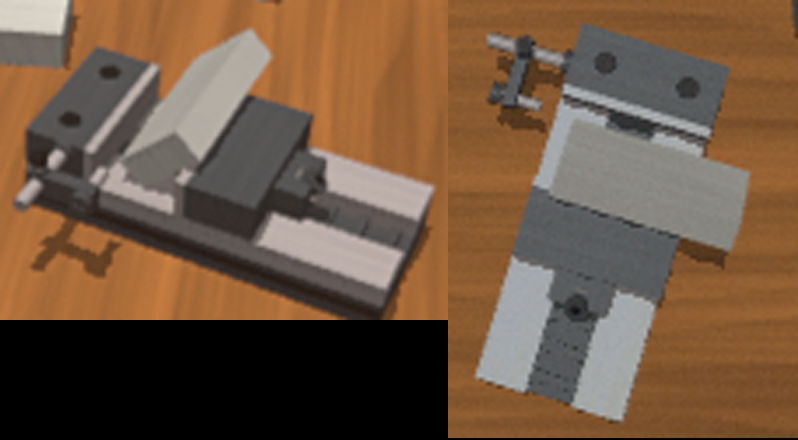

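Run:
```python
from h import *
t=lambda u,v,z:onz("top",240+(u-448+.5)/3.5-.5,180+(v+.5)/3.5-.5,z)
P={k:t(*v) for k,v in dict(fbl=(580,25,.079),fbr=(728,68,.079),fstripL=(565,85,.079),fstripL2=(563,97,.079),fstripR=(712,128,.079),fstripR2=(709,138,.079),mfl=(535,187,.079),mrl=(513,257,.079),mrr=(660,300,.079),mfr=(678,240,.079),bl=(476,377,.045),br=(622,422,.045),tip=(568,60,.075)).items()}
for k,p in P.items():print(k,np.round(p,4))
ds=[P['fbl']-P['fbr'],P['fstripL2']-P['fstripR2'],P['mfl']-P['mfr'],P['mrl']-P['mrr'],P['bl']-P['br']]
for d in ds:print(np.linalg.norm(d),np.degrees(np.arctan2(d[1],d[0]))-90)
d=(P['fbl']+P['fbr']-P['bl']-P['br'])/2;print("len",np.linalg.norm(d),np.degrees(np.arctan2(d[1],d[0])))
yaw=np.mean([np.arctan2(q[1],q[0]) for q in ds])-np.pi/2
mid=(P['fbl']+P['fbr']+P['bl']+P['br'])/4
ex=np.array([np.cos(yaw),np.sin(yaw),0]);ey=np.array([-ex[1],ex[0],0])
V=mid+.09*ex;V[2]=0
print("yaw",np.degrees(yaw),"V",V)
for k,p in P.items():print(k,np.round([(p-V)@ex*1e3,(p-V)@ey*1e3],1))
# blank top-view corners: upper edges & ends (guess heights)
for n,u,v,z in [("lowL",570,120,.06),("topedgeL",552,195,.092),("topedgeR",733,250,.092),("faceR",750,172,.113),("faceL",573,120,.113)]:
    p=t(u,v,z);print(n,np.round(p,4),np.round([(p-V)@ex*1e3,(p-V)@ey*1e3],1))
np.savez("v.npz",V=V,ex=ex,ey=ey)
```

```text
fbl [ 0.6689 -0.0306  0.079 ]
fbr [ 0.6354 -0.1509  0.079 ]
fstripL [ 0.6198 -0.0191  0.079 ]
fstripL2 [ 0.6101 -0.0177  0.079 ]
fstripR [ 0.5865 -0.1381  0.079 ]
fstripR2 [ 0.5784 -0.1357  0.079 ]
mfl [0.5373 0.0038 0.079 ]
mrl [0.4813 0.0205 0.079 ]
mrr [ 0.4486 -0.0972  0.079 ]
mfr [ 0.4963 -0.1112  0.079 ]
bl [0.3833 0.0504 0.045 ]
br [ 0.3484 -0.0689  0.045 ]
tip [ 0.6407 -0.0213  0.075 ]
0.12482777277231655 -15.57189106232741
0.12223247558333362 -15.01757941180999
0.12210017268360569 -19.610514950977986
0.12210757214140526 -15.553740187088138
0.12432633945068407 -16.303551213210156
len 0.2995927152216645 -15.891339758775532
yaw -16.41145536508274 V [ 0.5953161  -0.07542805  0.        ]
fbl [57.9 63.8]
fbr [ 59.7 -61.1]
fstripL [ 7.6 60.9]
fstripL2 [-2.2 59.6]
fstripR [  9.3 -62.6]
fstripR2 [  0.8 -62.6]
mfl [-78.   59.6]
mrl [-136.5   59.8]
mrr [-134.6  -62.3]
mfr [-84.8 -62.3]
bl [-238.9   60.8]
br [-238.7  -63.5]
tip [28.2 64.8]
lowL [ 0.593  -0.0234  0.06  ] [-16.9  49.2]
topedgeL [ 0.5307 -0.0102  0.092 ] [-80.4  44.3]
topedgeR [ 0.489  -0.1539  0.092 ] [ -79.8 -105.4]
faceR [ 0.5499 -0.1648  0.113 ] [-18.3 -98.6]
faceL [ 0.5889 -0.0261  0.113 ] [-20.1  45.5]
```

The crop confirms the choice: the leaning bar lies at crop (650,185) top view on the moving jaw, and the stop screw tip is at about (540,105). Next I work out the shifts.

```bash
cat >> h.py <<'E'
yaw=np.radians(-15.7)
ex=np.array([np.cos(yaw),np.sin(yaw),0]);ey=np.array([-ex[1],ex[0],0])
V=np.array([0.5087,-0.0500,0])+.09*ex   # mid of base + 90mm
def w(x,y,z):return V+ex*x/1e3+ey*y/1e3+np.array([0,0,z/1e3])
def vis(p):p=np.array(p)-V;return np.round([p@ex*1e3,p@ey*1e3,p[2]*1e3],1)
def shift(x,y,z):
    from scipy.spatial.transform import Rotation as R
    s=read_state();q=s["tcp_rot"];r=R.from_quat([q[1],q[2],q[3],q[0]]).as_matrix()
    a=np.arctan2(r[1,0],r[0,0])
    print("now",vis(s["tcp_pos"]),"F",np.round(s["wrist_force"],1),"t",s["time_s"],"roll err",round(a-yaw,4),"tilt",np.round(r[:,2],4),"w",s["grip_width"])
    print("shift mm",np.round(r.T@(w(x,y,z)-s["tcp_pos"])*1e3,1))
E
python3 - <<'E'
from h import *
t=lambda u,v,z:onz("top",240+(u-448+.5)/3.5-.5,180+(v+.5)/3.5-.5,z)
for n,u,v,z in [("tip",540,105,.075),("mrl",513,257,.079),("mrr",660,300,.079),("fbl",580,25,.079),("fbr",728,68,.079),("teL",552,195,.0925),("teR",733,250,.0925),("fR",750,172,.113),("fL",573,120,.113)]:print(n,vis(t(u,v,z)))
shift(-110,-30,150)
E
```

```text
tip [-12.3  74.7  75. ]
mrl [-135.4   60.4   79. ]
mrr [-135.1  -61.7   79. ]
fbl [59. 62. 79.]
fbr [ 59.2 -62.8  79. ]
teL [-79.6  44.3  92.5]
teR [ -80.9 -105.3   92.5]
fR [-19.3 -99.4 113. ]
fL [-19.3  44.7 113. ]
now [-178.8 -556.6  238. ] F [-0.2 -0.5 -0.1] t 0.1 roll err 0.7259 tilt [-8.0e-04  1.5e-03 -1.0e+00] w 0.08813515220603721
shift mm [ 401.  -348.    88.5]
```

```bash
python3 -m handwheel '[{"jaw":-1,"tx":401,"ty":-348,"tz":60,"roll":0.726},{"jaw":-1,"tx":401,"ty":-348,"tz":60,"roll":0.726},{"jaw":-1,"tx":401,"ty":-348,"tz":60,"roll":0.726},{"jaw":-1,"tx":401,"ty":-348,"tz":60,"roll":0.726},{"jaw":-1,"tx":401,"ty":-348,"tz":60,"roll":0.726},{"jaw":-1,"tx":401,"ty":-348,"tz":60,"roll":0.726},{"jaw":-1,"tx":401,"ty":-348,"tz":60,"roll":0.726},{"jaw":-1,"tx":401,"ty":-348,"tz":60,"roll":0.726},{"jaw":-1,"tx":401,"ty":-348,"tz":60,"roll":0.726},{"jaw":-1,"tx":401,"ty":-348,"tz":60,"roll":0.726},{"jaw":-1,"tx":401,"ty":-348,"tz":60,"roll":0.726},{"jaw":-1,"tx":401,"ty":-348,"tz":60,"roll":0.726}]'; python3 -c "
from h import *
shift(-110,-30,85)"
```

```text
time_s: 1.6
tcp_pos: [0.4811, -0.0759, 0.1788]
tcp_rot: [0.0, 0.99, -0.138, -0.0]
wrist_force: [-0.2, 0.1, 0.1]
grip_width: 0.0883
grasp_force: 0.0
now [-109.6  -32.4  178.8] F [-0.2  0.1  0.1] t 1.6 roll err -0.0031 tilt [-3.e-04 -9.e-04 -1.e+00] w 0.08830378663869601
shift mm [-0.4 -2.5 93.8]
```

```bash
python3 -m handwheel '[{"jaw":-1,"tx":0,"ty":-2,"tz":30,"roll":0},{"jaw":-1,"tx":0,"ty":-2,"tz":60,"roll":0},{"jaw":-1,"tx":0,"ty":-2,"tz":85,"roll":0},{"jaw":-1,"tx":0,"ty":-2,"tz":94,"roll":0},{"jaw":-1,"tx":0,"ty":-2,"tz":94,"roll":0},{"jaw":-1,"tx":4,"ty":-2,"tz":94,"roll":0},{"jaw":-1,"tx":8,"ty":-2,"tz":94,"roll":0},{"jaw":-1,"tx":12,"ty":-2,"tz":94,"roll":0}]'
python3 - <<'E'
from h import *
shift(-70,-30,85)
a=viewer.read_camera("side");b=viewer.read_camera("top")
a=cv2.resize(a[130:270,255:395],None,fx=2.8,fy=2.8);b=cv2.resize(b[165:305,220:360],None,fx=2.8,fy=2.8)
cv2.imwrite("pics/s1.png",np.hstack([a,b]))
E
```

```text
time_s: 2.6
tcp_pos: [0.4946, -0.0756, 0.0853]
tcp_rot: [0.0, 0.991, -0.137, 0.001]
wrist_force: [0.8, -0.0, -1.7]
grip_width: 0.0882
grasp_force: 0.0
now [-96.6 -28.4  85.3] F [ 0.8 -0.  -1.7] t 2.6 roll err -0.0001 tilt [ 1.4e-03 -2.0e-04 -1.0e+00] w 0.0881566917736627
shift mm [26.6  1.6  0.3]
```

View pics/s1.png

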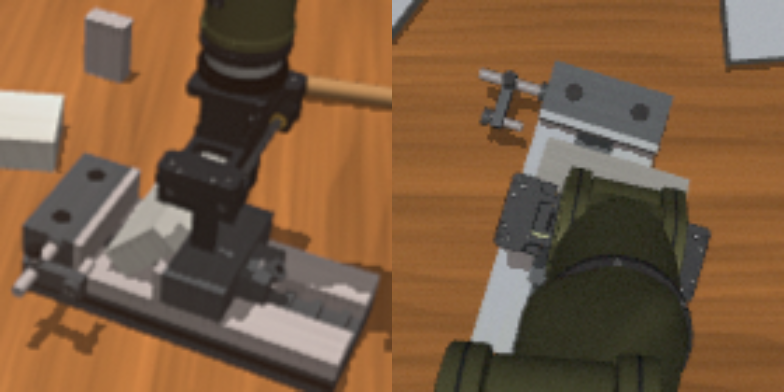

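The fingers stand above the moving jaw (left pane (205,225)) just behind the bar's upper edge; the bar still leans. I push on slowly in +x.

```bash
python3 -m handwheel '[{"jaw":-1,"tx":2,"ty":0,"tz":0,"roll":0},{"jaw":-1,"tx":4,"ty":0,"tz":0,"roll":0},{"jaw":-1,"tx":6,"ty":0,"tz":0,"roll":0},{"jaw":-1,"tx":8,"ty":0,"tz":0,"roll":0},{"jaw":-1,"tx":10,"ty":0,"tz":0,"roll":0},{"jaw":-1,"tx":12,"ty":0,"tz":0,"roll":0}]'; python3 -c "
from h import *
shift(-70,-30,85)"
```

```text
time_s: 3.45
tcp_pos: [0.5033, -0.0783, 0.0846]
tcp_rot: [-0.0, 0.991, -0.137, -0.002]
wrist_force: [-3.7, 0.9, 2.9]
grip_width: 0.0879
grasp_force: 1.9
now [-87.5 -28.8  84.6] F [-3.7  0.9  2.9] t 3.45 roll err -0.0 tilt [-4.1e-03  7.0e-04 -1.0e+00] w 0.08794473090675649
shift mm [17.5  1.2 -0.5]
```

```bash
python3 -m handwheel '[{"jaw":-1,"tx":2,"ty":0,"tz":0,"roll":0},{"jaw":-1,"tx":4,"ty":0,"tz":0,"roll":0},{"jaw":-1,"tx":6,"ty":0,"tz":0,"roll":0},{"jaw":-1,"tx":8,"ty":0,"tz":0,"roll":0},{"jaw":-1,"tx":10,"ty":0,"tz":0,"roll":0}]'; python3 -c "
from h import *
shift(-70,-30,85)"
```

```text
time_s: 4.08
tcp_pos: [0.5156, -0.0815, 0.0848]
tcp_rot: [0.0, 0.991, -0.137, 0.001]
wrist_force: [0.2, -0.7, -0.2]
grip_width: 0.088
grasp_force: 0.1
now [-74.8 -28.5  84.8] F [ 0.2 -0.7 -0.2] t 4.075 roll err -0.0002 tilt [ 1.e-03 -2.e-04 -1.e+00] w 0.08804423503229201
shift mm [ 4.8  1.5 -0.2]
```

Run:
```python
from h import *
a=viewer.read_camera("side");b=viewer.read_camera("top")
a=cv2.resize(a[130:270,255:395],None,fx=2.8,fy=2.8);b=cv2.resize(b[165:305,220:360],None,fx=2.8,fy=2.8)
cv2.imwrite("pics/s2.png",np.hstack([a,b]))
```

```text
(no output)
```

View pics/s2.png

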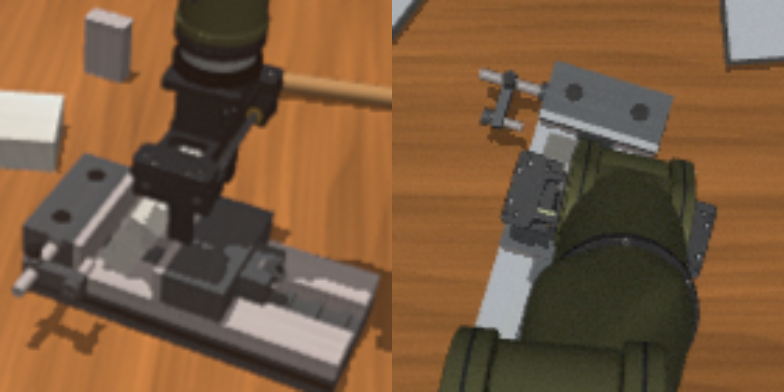

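The bar's end (left pane (140,235)) is now steeper, but not yet upright. I push on.

```bash
python3 -m handwheel '[{"jaw":-1,"tx":2,"ty":0,"tz":0,"roll":0},{"jaw":-1,"tx":4,"ty":0,"tz":0,"roll":0},{"jaw":-1,"tx":6,"ty":0,"tz":0,"roll":0},{"jaw":-1,"tx":8,"ty":0,"tz":0,"roll":0},{"jaw":-1,"tx":8,"ty":0,"tz":0,"roll":0}]'; python3 -c "
from h import *
shift(-60,-30,85)"
```

```text
time_s: 4.8
tcp_pos: [0.523, -0.0836, 0.0847]
tcp_rot: [0.0, 0.991, -0.137, 0.0]
wrist_force: [0.4, -0.7, 0.4]
grip_width: 0.088
grasp_force: 0.0
now [-67.2 -28.5  84.7] F [ 0.4 -0.7  0.4] t 4.8 roll err -0.0002 tilt [ 4.e-04 -1.e-04 -1.e+00] w 0.08795219530920446
shift mm [ 7.2  1.5 -0.3]
```

```bash
python3 -m handwheel '[{"jaw":-1,"tx":-10,"ty":0,"tz":0,"roll":0},{"jaw":-1,"tx":-60,"ty":0,"tz":-30,"roll":0},{"jaw":-1,"tx":-110,"ty":0,"tz":-80,"roll":0},{"jaw":-1,"tx":-110,"ty":0,"tz":-110,"roll":0},{"jaw":-1,"tx":-110,"ty":0,"tz":-110,"roll":0}]'
python3 - <<'E'
from h import *
a=viewer.read_camera("side");b=viewer.read_camera("top")
cv2.imwrite("pics/raw3t.png",b);cv2.imwrite("pics/raw3s.png",a)
a=cv2.resize(a[170:270,255:355],None,fx=4,fy=4,interpolation=2);b=cv2.resize(b[180:280,240:340],None,fx=4,fy=4,interpolation=2)
cv2.imwrite("pics/s3.png",np.hstack([a,b]))
E
```

```text
time_s: 5.42
tcp_pos: [0.4168, -0.0536, 0.1966]
tcp_rot: [-0.0, 0.991, -0.137, 0.002]
wrist_force: [-0.3, -0.1, -0.6]
grip_width: 0.0887
grasp_force: 0.0
```

View pics/s3.png

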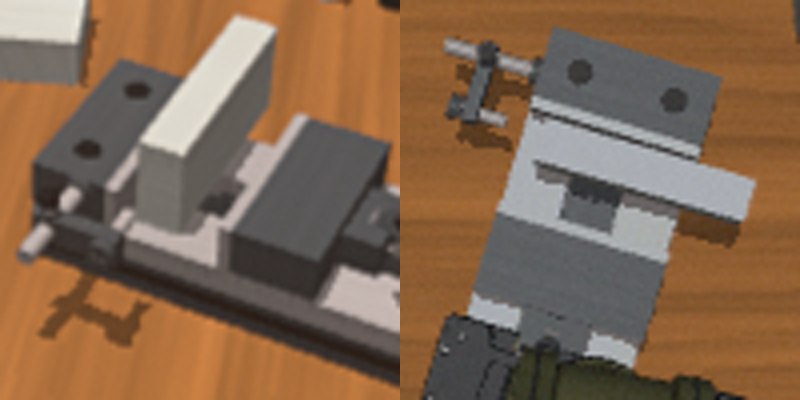

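The bar stands upright: top face corners in right pane about (533,112), (757,180), (743,220), (525,150); moving jaw front edge (497,212)–(667,262).

Run:
```python
from h import *
b=cv2.imread("pics/raw3t.png")
t=lambda u,v,z:onz("top",240+(u-400+.5)/4-.5,180+(v+.5)/4-.5,z)
for p in [(533,112,.111),(757,180,.111),(743,220,.111),(525,150,.111),(497,212,.079),(667,262,.079),(531,108,.079),(700,157,.079),(508,121,.075)]:print(p,vis(t(*p)))
shift(-56,-30,130)
```

```text
(533, 112, 0.111) [ -4.4  56.2 111. ]
(757, 180, 0.111) [  -5.9 -104.3  111. ]
(743, 220, 0.111) [ -34.9 -102.5  111. ]
(525, 150, 0.111) [-31.  54. 111.]
(497, 212, 0.079) [-76.3  61.6  79. ]
(667, 262, 0.079) [-76.3 -62.7  79. ]
(531, 108, 0.079) [ 0.7 59.5 79. ]
(700, 157, 0.079) [  1.2 -64.6  79. ]
(508, 121, 0.075) [-12.4  72.6  75. ]
now [-177.6  -28.4  194.6] F [ 0.4 -0.1 -0.5] t 5.525 roll err 0.0001 tilt [ 6.e-04  0.e+00 -1.e+00] w 0.08773526275401576
shift mm [121.6   1.6  64.7]
```

```bash
python3 -m handwheel '[{"jaw":-1,"tx":60,"ty":2,"tz":0,"roll":0},{"jaw":-1,"tx":121,"ty":2,"tz":30,"roll":0},{"jaw":-1,"tx":121,"ty":2,"tz":65,"roll":0},{"jaw":-1,"tx":121,"ty":2,"tz":65,"roll":0},{"jaw":-1,"tx":121,"ty":2,"tz":90,"roll":0},{"jaw":-1,"tx":121,"ty":2,"tz":115,"roll":0},{"jaw":-1,"tx":121,"ty":2,"tz":138,"roll":0},{"jaw":-1,"tx":121,"ty":2,"tz":138,"roll":0}]'; python3 -c "
from h import *
shift(-39,-30,56)"
```

```text
time_s: 6.52
tcp_pos: [0.5322, -0.0885, 0.0564]
tcp_rot: [0.0, 0.991, -0.137, -0.001]
wrist_force: [0.6, 0.9, 0.1]
grip_width: 0.0882
grasp_force: 0.2
now [-57.  -30.7  56.4] F [0.6 0.9 0.1] t 6.525 roll err -0.0004 tilt [-1.3e-03  1.0e-04 -1.0e+00] w 0.088168305567819
shift mm [18.  -0.7  0.4]
```

```bash
python3 -m handwheel '[{"jaw":-1,"tx":3,"ty":0,"tz":0,"roll":0},{"jaw":-1,"tx":6,"ty":0,"tz":0,"roll":0},{"jaw":-1,"tx":9,"ty":0,"tz":0,"roll":0},{"jaw":-1,"tx":11,"ty":0,"tz":0,"roll":0},{"jaw":-1,"tx":13,"ty":0,"tz":0,"roll":0},{"jaw":-1,"tx":15,"ty":0,"tz":0,"roll":0},{"jaw":-1,"tx":16,"ty":0,"tz":0,"roll":0},{"jaw":-1,"tx":16,"ty":0,"tz":0,"roll":0}]'; python3 -c "
from h import *
shift(-39,-30,56)"
```

```text
time_s: 7.52
tcp_pos: [0.5456, -0.0922, 0.0564]
tcp_rot: [-0.0, 0.991, -0.136, -0.003]
wrist_force: [-4.5, 1.6, 4.2]
grip_width: 0.0881
grasp_force: 2.6
now [-43.1 -30.6  56.4] F [-4.5  1.6  4.2] t 7.525 roll err 0.0004 tilt [-0.0052  0.0011 -1.    ] w 0.08813095395235049
shift mm [ 4.1 -0.6  0.4]
```

```bash
python3 -m handwheel '[{"jaw":-1,"tx":1,"ty":0,"tz":0,"roll":0},{"jaw":-1,"tx":2,"ty":0,"tz":0,"roll":0},{"jaw":-1,"tx":3,"ty":0,"tz":0,"roll":0},{"jaw":-1,"tx":3,"ty":0,"tz":0,"roll":0}]'; python3 -c "
from h import *
shift(-39,-30,56)"
```

```text
time_s: 8.02
tcp_pos: [0.549, -0.0932, 0.0564]
tcp_rot: [-0.0, 0.991, -0.136, -0.002]
wrist_force: [-4.2, 0.7, 0.4]
grip_width: 0.0884
grasp_force: 1.8
now [-39.5 -30.7  56.4] F [-4.2  0.7  0.4] t 8.025 roll err 0.0002 tilt [-4.e-03  8.e-04 -1.e+00] w 0.08843894759258997
shift mm [ 0.5 -0.7  0.4]
```

```bash
python3 -m handwheel '[{"jaw":-1,"tx":1,"ty":0,"tz":0,"roll":0},{"jaw":-1,"tx":2,"ty":0,"tz":0,"roll":0},{"jaw":-1,"tx":3,"ty":0,"tz":0,"roll":0},{"jaw":-1,"tx":3,"ty":0,"tz":0,"roll":0}]'; python3 -c "
from h import *
shift(-39,-30,56)"
```

```text
time_s: 8.52
tcp_pos: [0.5492, -0.0932, 0.0565]
tcp_rot: [-0.0, 0.991, -0.137, -0.005]
wrist_force: [-10.7, 3.6, 8.8]
grip_width: 0.0881
grasp_force: 5.7
now [-39.3 -30.6  56.5] F [-10.7   3.6   8.8] t 8.525 roll err -0.0005 tilt [-0.0093  0.0023 -1.    ] w 0.08814546906909239
shift mm [ 0.3 -0.6  0.4]
```

It is seated on the jaw (motion stopped at x −39.3, force up to 11 N). I back off, raise and close the fingers.

```bash
python3 -m handwheel '[{"jaw":-1,"tx":-8,"ty":0,"tz":0,"roll":0},{"jaw":-1,"tx":-14,"ty":0,"tz":0,"roll":0},{"jaw":-1,"tx":-14,"ty":0,"tz":-40,"roll":0},{"jaw":-1,"tx":-14,"ty":0,"tz":-90,"roll":0},{"jaw":1,"tx":0,"ty":50,"tz":-90,"roll":0},{"jaw":1,"tx":20,"ty":110,"tz":-90,"roll":0},{"jaw":1,"tx":20,"ty":115,"tz":-90,"roll":0},{"jaw":1,"tx":20,"ty":115,"tz":-90,"roll":0},{"jaw":1,"tx":20,"ty":115,"tz":-90,"roll":0}]' 10; python3 -c "
from h import *
shift(-15,-145,65)
b=viewer.read_camera('top');cv2.imwrite('pics/s4.png',cv2.resize(b[165:265,235:375],None,fx=5,fy=5,interpolation=2))"
```

```text
time_s: 9.65
tcp_pos: [0.5426, -0.2083, 0.1466]
tcp_rot: [-0.001, 0.991, -0.135, 0.0]
wrist_force: [-1.1, 0.1, -0.9]
grip_width: 0.0404
grasp_force: 0.0
now [ -14.6 -143.3  146.6] F [-1.1  0.1 -0.9] t 9.65 roll err 0.0026 tilt [ 3.0e-04  1.5e-03 -1.0e+00] w 0.04038758435255492
shift mm [-0.4  1.9 81.6]
```

View pics/s4.png

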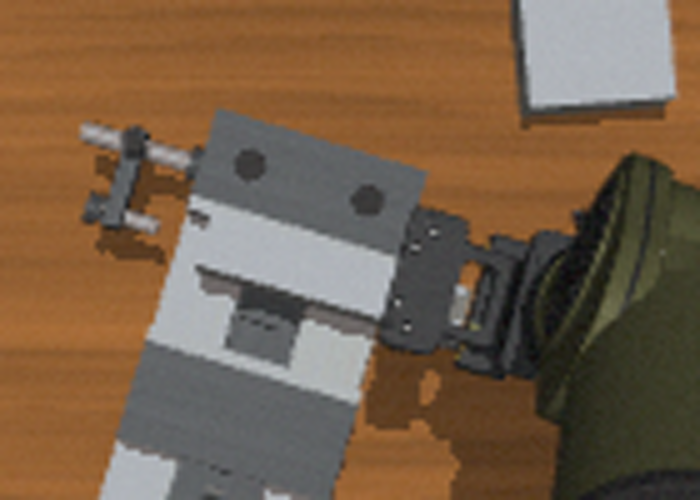

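The bar (blank) is flush along the fixed jaw (edge (200,200)–(395,255)). I finish closing the fingers, then descend beside the −y end.

```bash
python3 -m handwheel '[{"jaw":1,"tx":0,"ty":2,"tz":0,"roll":0},{"jaw":1,"tx":0,"ty":2,"tz":0,"roll":0},{"jaw":1,"tx":0,"ty":2,"tz":0,"roll":0},{"jaw":1,"tx":0,"ty":2,"tz":0,"roll":0},{"jaw":1,"tx":0,"ty":2,"tz":40,"roll":0},{"jaw":1,"tx":0,"ty":2,"tz":75,"roll":0},{"jaw":1,"tx":0,"ty":2,"tz":82,"roll":0},{"jaw":1,"tx":0,"ty":2,"tz":82,"roll":0},{"jaw":1,"tx":0,"ty":-4,"tz":82,"roll":0},{"jaw":1,"tx":0,"ty":-10,"tz":82,"roll":0},{"jaw":1,"tx":0,"ty":-14,"tz":82,"roll":0}]'; python3 -c "
from h import *
shift(-15,-96,65)"
```

```text
time_s: 11.08
tcp_pos: [0.5465, -0.1963, 0.0654]
tcp_rot: [-0.0, 0.991, -0.136, 0.001]
wrist_force: [1.0, -0.1, -0.2]
grip_width: 0.0009
grasp_force: 0.0
now [ -14.  -130.6   65.4] F [ 1.  -0.1 -0.2] t 11.075 roll err 0.0008 tilt [ 0.0013  0.     -1.    ] w 0.0009493638321420991
shift mm [ -1.  -34.6   0.4]
```

```bash
python3 -m handwheel '[{"jaw":1,"tx":0,"ty":-4,"tz":0,"roll":0},{"jaw":1,"tx":0,"ty":-8,"tz":0,"roll":0},{"jaw":1,"tx":0,"ty":-11,"tz":0,"roll":0},{"jaw":1,"tx":0,"ty":-14,"tz":0,"roll":0},{"jaw":1,"tx":0,"ty":-17,"tz":0,"roll":0},{"jaw":1,"tx":0,"ty":-20,"tz":0,"roll":0},{"jaw":1,"tx":0,"ty":-23,"tz":0,"roll":0},{"jaw":1,"tx":0,"ty":-26,"tz":0,"roll":0}]'; python3 -c "
from h import *
shift(-15,-96,65)"
```

```text
time_s: 12.08
tcp_pos: [0.5529, -0.1719, 0.0647]
tcp_rot: [0.0, 0.991, -0.137, -0.0]
wrist_force: [-1.1, -3.7, -0.4]
grip_width: 0.0005
grasp_force: 1.7
now [ -14.5 -105.4   64.7] F [-1.1 -3.7 -0.4] t 12.075 roll err -0.0002 tilt [-1.e-04 -1.e-04 -1.e+00] w 0.0004500783886971846
shift mm [-0.5 -9.4 -0.3]
```

```bash
python3 -m handwheel '[{"jaw":1,"tx":0,"ty":-2,"tz":0,"roll":0},{"jaw":1,"tx":0,"ty":-4,"tz":0,"roll":0},{"jaw":1,"tx":0,"ty":-6,"tz":0,"roll":0},{"jaw":1,"tx":0,"ty":-8,"tz":0,"roll":0},{"jaw":1,"tx":0,"ty":-8,"tz":0,"roll":0}]'; python3 -c "
from h import *
shift(-15,-96,65)"
```

```text
time_s: 12.7
tcp_pos: [0.5552, -0.1639, 0.0647]
tcp_rot: [-0.0, 0.991, -0.136, 0.0]
wrist_force: [0.1, -2.0, -0.7]
grip_width: 0.0009
grasp_force: 1.1
now [-14.4 -97.   64.7] F [ 0.1 -2.  -0.7] t 12.7 roll err 0.0003 tilt [ 1.e-04  4.e-04 -1.e+00] w 0.0008552422586381487
shift mm [-0.6 -1.  -0.3]
```

```bash
python3 -m handwheel '[{"jaw":1,"tx":0,"ty":-1,"tz":0,"roll":0},{"jaw":1,"tx":0,"ty":-2,"tz":0,"roll":0},{"jaw":1,"tx":0,"ty":-3,"tz":0,"roll":0},{"jaw":1,"tx":0,"ty":-4,"tz":0,"roll":0},{"jaw":1,"tx":0,"ty":-4,"tz":0,"roll":0}]'; python3 -c "
from h import *
shift(-15,-96,65)"
```

```text
time_s: 13.32
tcp_pos: [0.5562, -0.1603, 0.0647]
tcp_rot: [-0.0, 0.991, -0.137, 0.0]
wrist_force: [-0.9, -2.5, -0.9]
grip_width: 0.0005
grasp_force: 1.3
now [-14.4 -93.3  64.7] F [-0.9 -2.5 -0.9] t 13.325 roll err 0.0 tilt [ 1.e-04  2.e-04 -1.e+00] w 0.0005217988413187069
shift mm [-0.6  2.7 -0.3]
```

```bash
python3 -m handwheel '[{"jaw":1,"tx":0,"ty":-1,"tz":0,"roll":0},{"jaw":1,"tx":0,"ty":-2,"tz":0,"roll":0},{"jaw":1,"tx":0,"ty":-3,"tz":0,"roll":0},{"jaw":1,"tx":0,"ty":-4,"tz":0,"roll":0},{"jaw":1,"tx":0,"ty":-4,"tz":0,"roll":0}]'; python3 -c "
from h import *
shift(-15,-96,65)"
```

```text
time_s: 13.95
tcp_pos: [0.5564, -0.1594, 0.0648]
tcp_rot: [0.002, 0.99, -0.138, -0.0]
wrist_force: [-2.3, -7.3, 0.1]
grip_width: 0.0004
grasp_force: 4.0
now [-14.5 -92.4  64.8] F [-2.3 -7.3  0.1] t 13.95 roll err -0.0024 tilt [-8.0e-04 -3.2e-03 -1.0e+00] w 0.0003645412866285611
shift mm [-0.5  3.6 -0.1]
```

The motion stopped at y −92.4 with force rising to 7.7 N: the bar is on the stop. I back away and look.

```bash
python3 -m handwheel '[{"jaw":1,"tx":0,"ty":10,"tz":0,"roll":0},{"jaw":1,"tx":0,"ty":35,"tz":0,"roll":0},{"jaw":1,"tx":0,"ty":60,"tz":-40,"roll":0},{"jaw":1,"tx":0,"ty":110,"tz":-80,"roll":0},{"jaw":1,"tx":0,"ty":160,"tz":-110,"roll":0},{"jaw":1,"tx":0,"ty":160,"tz":-130,"roll":0},{"jaw":1,"tx":0,"ty":160,"tz":-130,"roll":0}]'; python3 -c "
from h import *
a=viewer.read_camera('side');b=viewer.read_camera('top')
a=cv2.resize(a[170:270,255:355],None,fx=4,fy=4,interpolation=2);b=cv2.resize(b[180:280,240:340],None,fx=4,fy=4,interpolation=2)
cv2.imwrite('pics/s5.png',np.hstack([a,b]));shift(-55,-5,56)"
```

```text
time_s: 14.82
tcp_pos: [0.5152, -0.3106, 0.1962]
tcp_rot: [-0.0, 0.991, -0.137, 0.002]
wrist_force: [0.8, 0.3, -0.7]
grip_width: 0.0008
grasp_force: 0.0
now [ -14.6 -247.6  194. ] F [-0.9  0.1 -0.5] t 14.925 roll err 0.0022 tilt [-2.0e-04  2.1e-03 -1.0e+00] w 0.0005699118291617744
shift mm [ -39.8 -242.4  138.5]
```

View pics/s5.png

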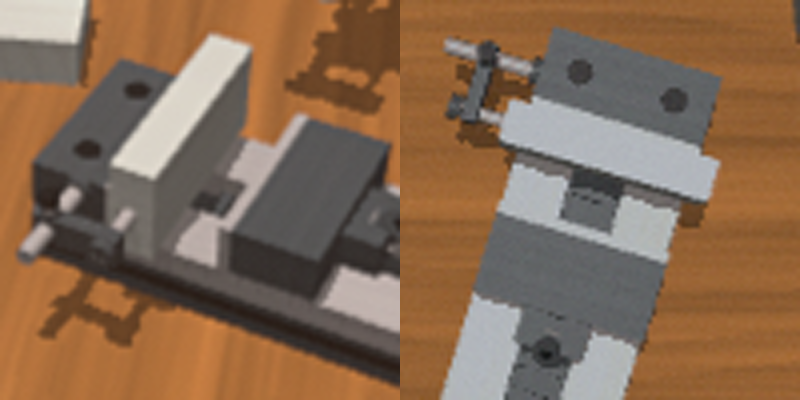

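The bar's end touches the screw (right pane (500,118)) and its upper edges run (508,98)–(720,158) and (500,140)–(710,202), parallel to the jaw. One numeric check follows.

Run:
```python
from h import *
t=lambda u,v,z:onz("top",240+(u-400+.5)/4-.5,180+(v+.5)/4-.5,z)
for p in [(508,98),(720,158),(710,202),(500,140)]:print(p,vis(t(*p,.111)))
```

```text
(508, 98) [ -0.   75.4 111. ]
(720, 158) [  1.5 -75.8 111. ]
(710, 202) [-29.5 -77.5 111. ]
(500, 140) [-29.3  72.4 111. ]
```

```bash
python3 -c "
from workcell import job
print(job.finish_job())"
```

```text
the job is handed in; nothing more can be done
None
```

The blank stands upright, its face flat against the fixed jaw and its end on the work stop; the arm ended clear and the job is handed in at about 15 s, verdict not shown.

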